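Stand a level-gauge float on its ballast end

ROBOT

A 6-joint arm with a two-finger parallel gripper is mounted at the origin on a cart in front of the work surface, level with it; the furniture and walls round the work are solid. World frame = base frame: x ahead of the robot, y to its left, z up, the work surface at z = 0. Lengths are in m, angles in degrees, forces in N, time in s.
With the tool pointing down it reaches from about 0.3 to 0.75 m from the base axis. Payload 8.5 kg.
Tool frame: the origin (TCP) lies midway between the tips of the shut fingers; the grasp point (between the pads) lies 19 mm behind it; z points along the fingers, y is the line along which they close (so a half turn about z gives the same grasp; the last joint's range is limited). The gripper opens to 85 mm and grips with 20 to 120 N. Pads are 22 mm wide; open, the fingers measure 114 mm over their backs; the gripper's body (76 mm by 85 mm) begins 54 mm behind the grasp point. The pads swing forward as they close: fully open they stand 13 mm farther back than shut.
Start: joints at [58.711, 21.807, 74.336, -0, 83.858, -12.336], TCP at [0.179, 0.52, 0.231] pointing down, gripper open.
Joint ranges: [-178.18, 178.18], [-50.72, 133.34], [12.68, 142.11], [-81.47, 261.47], [9.98, 163.14], [-165.26, 165.26]. Speed limits (degrees/s): [136.94, 136.94, 180, 180, 180, 180].

INTERFACE

Orientations are given as a 3x3 rotation matrix whose columns are the frame's x, y, z axes.
In Python, from rig import env, get_image, close_job gives the robot as it stands.
- The arm moves only by the tool step_arm, never from a script. Its argument "targets" is a list of rows, each a list of 2 entries, a list of its own where there are three numbers: the shift along the tool's x, y, z as a fraction of full scale, then the turn, a rotation vector about the tool's x, y, z as a fraction of full scale. In form: [[[x, y, z], [wx, wy, wz]], ...]. A call has 1 to 10 rows; each row is the pose to reach, as a shift and turn from the pose commanded when the call began, along the tool's axes at that moment; what a row does not reach only later rows make up. Full scale, the value 1, is 0.3 m for a shift and 45 degrees for a turn. A row lasts 1/12 s, in which the tool goes at most 41.7 mm and 7.16 degrees, less where a joint would pass 70% of its speed; a pose out of reach is approached as far as the arm can. A call with a number of a shift or a turn outside -1 to 1 is refused whole. A call with a gripper value outside its range is refused whole. "jaw" is the finger opening in mm, from 0 to 85.4, set as the call begins (left out, the last holds). The fingers move at their own pace and stop on an object; "grip_force" is the grip in N (left out, the last holds). Time passes only in rows, so rows that repeat a pose let the fingers close. It gives the time, the measured TCP pose, the force, the opening and the grip force at its end, in the units of the state.
- env.observe(): the state, without advancing time (a new reading comes with each control period).
- get_image(name): name is "side" or "top" or "wrist"; returns a dict with "img" (384x512x3 uint8, red, green, blue), "z_map" (384x512 float32, m along the optical axis (not along the pixel's ray), 0 where there is no reading), "intrinsics" (3x3 intrinsics, pixels), "rvec" (rotation vector, rad) and "tvec" (3), from world to camera coordinates, as OpenCV has them. Camera axes: x right, y down, z forward; pixel columns grow to the right and rows downward; lengths in m; the calibration is good to about 2 mm. A picture is of the moment at which its call begins.
- close_job(): hands the job in; it is judged then, once.
The state is a dict: "time_s": time; "q": joint angles; "qvel": joint speeds; "joint_efforts": joint torques, N m; "position": TCP position; "tool_rot": TCP orientation; "ft_force": force on the tool from outside, world axes, zero at the start; "wrist_torque": the same for the moment, N m; "grip_width": finger opening in m; "gripper_force": force on a finger pad.
Only numpy, scipy, OpenCV 4.12 (cv2) and the standard library are available. Lean on these libraries where they do the work, as an engineer would, in place of code of your own. Each camera call takes 0.05 s, during which the arm holds its last target. There are 200 camera calls.

TASK

The thick float in the cradle has ballast sealed in one end and nothing outside shows which; lifting it and balancing it in the grip will tell. Stand it heavy end down on the floor inside the round collar of the steel flange, ready for the gauge chamber to go over it, and let go so that it stays upright on its own. Its wall is thin, so do not drop it or let it fall over, and leave the slim float and the transmitter housing where they are.

Things in the scene. Friction and masses are not known exactly. Their poses are not given: they have to be found in the camera images.
- float: Thick float: plain polished steel tube 44 mm in diameter, 160 mm long over two equal domed ends (each 9 mm deep), about 0.45 kg. Origin at mid-length; x is the long axis. Ballast in one end, at +x or -x by chance, puts the centre of mass 42 mm from mid-length: held lightly (20 N) in the middle, that end sags. On its heavy dome it stands and rights itself; on the light one it topples.
- slim_float: Slim float lying in a second cradle of the same make: the same shape, 30 mm in diameter, 160 mm long; not to be moved. Origin at mid-length on its axis, 35 mm above the bench; x is the long axis, level.
- cradle: Fixed cradle that holds the thick float: aluminium base 156 x 80 x 6 mm with two black V-rests, 10 mm thick, 110 mm apart along x (at x = -55 and +55 mm), tips 38 mm above the bench and 55 mm apart over the outside. Origin under its centre on the bench. The float lies level along x over the middle, its axis 45 mm above the bench, and can be put back there.
- flange: Fixed steel flange lying on the bench, the bottom end of a level-gauge chamber: disc 124 mm in diameter, 14 mm thick, with an upright round collar on it of 74 mm inner and 88 mm outer diameter whose rim is 30 mm above the bench, and a small brass drain plug on its +x edge. Origin under its centre on the bench, z up.
- cup_floor (a point): Centre of the flat floor inside the flange's collar, 14 mm above the bench and 16 mm below the collar's rim.
- transmitter_head: Grey transmitter housing lying loose on the bench, about 91 x 72 x 68 mm; a bystander. Origin at the centre of its underside.
Things that resemble listed ones, but are neither listed nor needed, are in the scene too. What is shaped like the float but brown is not meant.

How it is judged (in metres and radians):
On the way:
1. the float is lifted clear of the cradle in the fingers (z of float in the frame of cradle above 0.06 m and contact force between the fingers and float above 1 N), for 0.2 s.
At the end, for the whole second after the job is handed in: The thick float stands alone on the floor of the flange's collar, upright within 10 degrees and practically still, released; its centre is 74 to 86 mm above the collar's floor and within 22 mm of the collar's axis. The slim float and the transmitter housing lie within 20 mm of where they were (angle between the x axis of float and the z axis of flange, either way round below 0.17 rad and horizontal distance between float and cup_floor below 0.022 m and z of float in the frame of cup_floor between 0.074 and 0.086 m and contact force between the fingers and float below 0.1 N and linear speed of float below 0.03 m/s and angular speed of float below 0.4 rad/s and distance of each of slim_float, transmitter_head from where it was at the start of the episode below 0.02 m); the robot touches nothing.
It fails at once if the float is dropped or falls over (moves faster than 0.6 m/s out of the fingers) (linear speed of float above 0.6 m/s and contact force between the fingers and float below 0.1 N).
It fails at once if the slim float is shifted or taken out of its bay (distance of slim_float from where it was at the start of the episode above 0.03 m).
It fails at once if the transmitter housing is pushed away (distance of transmitter_head from where it was at the start of the episode above 0.03 m).
It also fails if it takes over 58 s, if anything falls off the work surface, if the arm or the gripper's body presses on something with over 40 N, if the wrist force passes 120 N, or if a joint passes its speed limit or range.

## Working session

There is one attempt and no reset: what is moved stays moved. The work goes in short steps, Python scripts to look and compute and a tool call to move; the robot and the scene stay as the last step left them, time stands still between calls to the robot, and variables do not carry over. Pictures are saved under pics/ and viewed, at most 10 in all, crops included, and the job is handed in when it is done.

Besides the shell and the picture viewer there is one more tool, called after "Emit:" as name([rows], argument=value, ...), one row to a line, values as JSON. step_arm: Moves the arm, as the interface text tells. Its arguments: {"type":"object","properties":{"targets":{"type":"array","items":{"type":"array"}},"jaw":{"type":"number"},"grip_force":{"type":"number"}},"required":["targets"]}

```bash
mkdir -p pics; ls; python3 - <<'E'
from rig import env,get_image
import cv2,numpy as np
a=get_image("side");b=get_image("top")
cv2.imwrite("pics/side.png",a["img"][...,::-1]);cv2.imwrite("pics/top.png",b["img"][...,::-1])
for n,d in(("side",a),("top",b)): np.savez(n+"0.npz",**d)
print(env.observe())
E
```

```text
pics
{'time_s': 0.1, 'q': array([ 5.87105734e+01,  2.18372883e+01,  7.43795230e+01,  1.38751953e-03,
        8.38603519e+01, -1.23364180e+01]), 'qvel': array([-0.00818453, -0.06656131, -0.1442365 , -0.04754891,  0.02160871,
       -0.01715412]), 'joint_efforts': array([ 4.11017056e-03, -4.49221087e+01, -2.31659317e+01, -1.33342382e-04,
        3.62208819e-03, -4.00702021e-06]), 'position': array([0.17849326, 0.51994322, 0.23077727]), 'tool_rot': array([[-9.45784315e-01,  3.24794568e-01, -7.20027383e-04],
       [ 3.24795217e-01,  9.45783681e-01, -1.13836891e-03],
       [ 3.11254110e-04, -1.31051291e-03, -9.99999093e-01]]), 'ft_force': array([-0.02557612,  0.02060074, -0.37905468]), 'wrist_torque': array([-0.05161238, -0.03214892,  0.0116675 ]), 'gripper_force': 0.0, 'grip_width': 0.08541628061053974}
```

View pics/top.png

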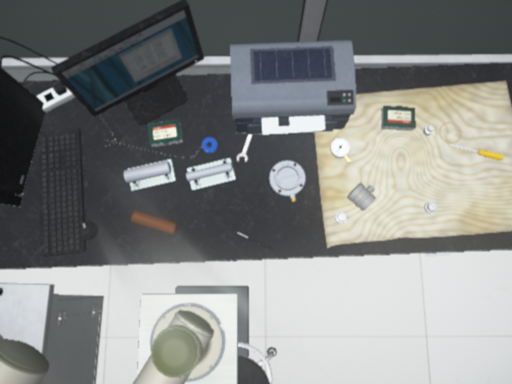

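View pics/side.png

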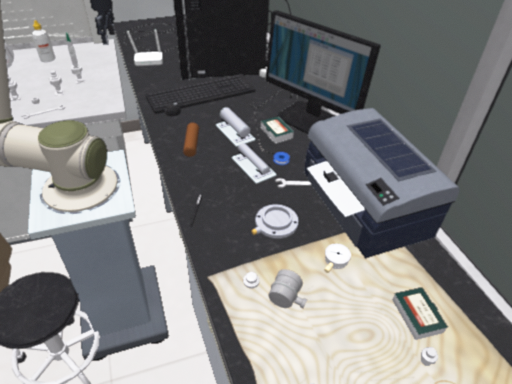

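The top view shows these candidates: a thick grey tube in a cradle at (148,172), a thinner grey tube in a cradle at (208,173), and a brown roll at (153,222), which is excluded. The flange is at (287,179) with its brass plug at (293,198), and the housing is at (362,196). The white disc with a yellow part at (341,147) looks like the flange but isn't it. I'll check the choice in a close crop and measure.

```bash
cat > h.py <<'E'
import numpy as np,cv2
def cam(d):
    R=cv2.Rodrigues(np.asarray(d["rvec"],float))[0];return d["intrinsics"],R,np.asarray(d["tvec"],float).ravel()
def ray(d,uv,z):
    K,R,t=cam(d);uv=np.atleast_2d(uv).astype(float)
    w=np.c_[uv,np.ones(len(uv))]@np.linalg.inv(K).T@R;C=-R.T@t
    return C+w*((z-C[2])/w[:,2])[:,None]
def cloud(d):
    K,R,t=cam(d);v,u=np.mgrid[:384,:512];Z=d["z_map"]
    p=np.stack([(u-K[0,2])/K[0,0]*Z,(v-K[1,2])/K[1,1]*Z,Z],-1)
    return (p-t)@R
E
python3 - <<'E'
from h import *
t=np.load("top0.npz");s=np.load("side0.npz")
for n,d in(("t",t),("s",s)):
    K,R,tt=cam(d);print(n,K[0,0],-R.T@tt)
P=cloud(t)
for n,(u,v) in dict(thick=(148,172),slim=(208,173),flange=(287,179),plug=(293,198),head=(362,196),brown=(153,222)).items():
    print(n,ray(t,(u,v),.03).round(3),P[v,u].round(3))
a=cv2.resize(t["img"][150:205,110:320],None,fx=3.8,fy=3.8,interpolation=cv2.INTER_CUBIC)
b=cv2.resize(s["img"][95:190,205:310],None,fx=3.8,fy=3.8,interpolation=cv2.INTER_CUBIC)
o=np.zeros((a.shape[0]+b.shape[0],a.shape[1],3),np.uint8);o[:a.shape[0]]=a;o[a.shape[0]:,:b.shape[1]]=b
cv2.imwrite("pics/crop.png",o[...,::-1])
E
```

```text
t 423.6464449777546 [ 0.18878074 -0.23286972  1.43060655]
s 424.51772116852646 [ 0.17979976 -1.11037149  0.91161695]
thick [[0.558 0.144 0.03 ]] [0.55  0.136 0.06 ]
slim [[ 0.553 -0.061  0.03 ]] [ 0.55  -0.062  0.041]
flange [[ 0.53 -0.33  0.03]] [ 0.535 -0.331  0.011]
plug [[ 0.464 -0.349  0.03 ]] [ 0.467 -0.35   0.018]
head [[ 0.47  -0.581  0.03 ]] [ 0.461 -0.571  0.073]
brown [[0.385 0.12  0.03 ]] [0.383 0.115 0.048]
```

View pics/crop.png

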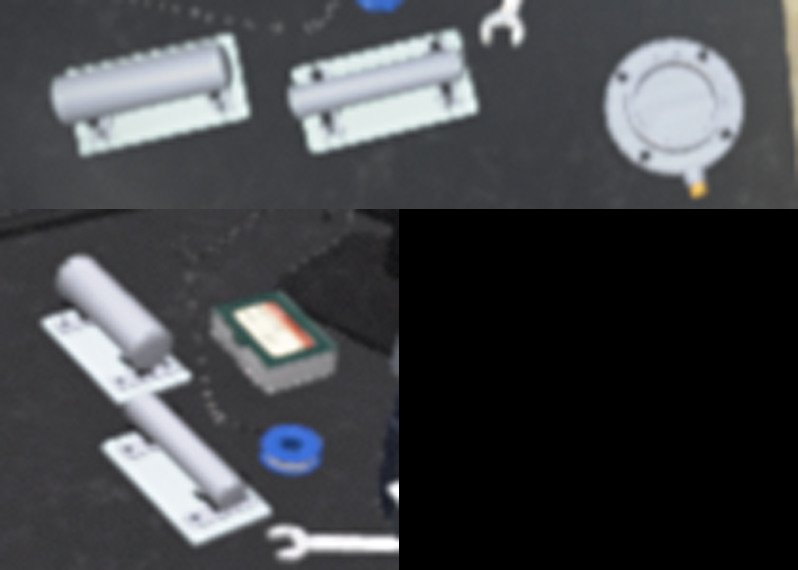

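The crop confirms it. The left tube is clearly thicker and overhangs its V-rests, so it is the thick float. The right tube is the slim float, and the flange shows its collar and plug. Next I'll measure the axes.

```bash
python3 - <<'E'
from h import *
t=np.load("top0.npz");s=np.load("side0.npz")
for n,d in(("t",t),("s",s)):
    P=cloud(d)
    for c,(x,y) in dict(thick=(.55,.136),slim=(.55,-.062)).items():
        m=(abs(P[...,0]-x)<.06)&(abs(P[...,1]-y)<.095)&(P[...,2]>(.046 if c=="thick" else .04))&(P[...,2]<.09)
        q=P[m];mu=q.mean(0);w,V=np.linalg.eigh(np.cov((q-mu).T));a=V[:,2]
        pr=(q-mu)@a;mid=mu+a*(pr.max()+pr.min())/2
        print(n,c,m.sum(),mu.round(4),"axis",a.round(3),"mid",mid.round(4),np.ptp(pr).round(3),q[:,2].max().round(3))
    m=(np.hypot(P[...,0]-.53,P[...,1]+.33)<.06)&(P[...,2]>.024)&(P[...,2]<.04);q=P[m]
    A=np.c_[2*q[:,:2],np.ones(len(q))];r=np.linalg.lstsq(A,(q[:,:2]**2).sum(1),rcond=None)[0]
    print(n,"flange",m.sum(),r[:2].round(4),np.sqrt(r[2]+r[:2]@r[:2]).round(4))
E
```

```text
t thick 587 [0.5501 0.1408 0.0618] axis [-0.23   0.973  0.007] mid [0.55   0.1412 0.0618] 0.158 0.073
t slim 365 [ 0.5537 -0.0642  0.0472] axis [-0.244  0.97  -0.002] mid [ 0.5537 -0.0645  0.0472] 0.158 0.056
t flange 150 [ 0.5375 -0.3303] 0.0403
s thick 339 [0.5513 0.1304 0.0598] axis [-0.236  0.972  0.018] mid [0.5499 0.1359 0.0599] 0.161 0.069
s slim 253 [ 0.5555 -0.073   0.0468] axis [-0.245  0.97   0.   ] mid [ 0.554  -0.0671  0.0468] 0.155 0.054
s flange 206 [ 0.5392 -0.3325] 0.0404
```

Emit:
step_arm([
  [[-0.79,-0.4,-0.07],[0,0,0.64]],
  [[-0.79,-0.4,-0.07],[0,0,0.64]],
  [[-0.79,-0.4,-0.07],[0,0,0.64]],
  [[-0.79,-0.4,-0.07],[0,0,0.64]],
  [[-0.79,-0.4,-0.07],[0,0,0.64]],
  [[-0.79,-0.4,-0.07],[0,0,0.64]],
  [[-0.79,-0.4,-0.07],[0,0,0.64]],
  [[-0.79,-0.4,-0.07],[0,0,0.64]],
  [[-0.79,-0.4,-0.07],[0,0,0.64]],
])

```text
time_s: 0.85
position: [0.364, 0.3293, 0.252]
tool_rot: [[-0.671, 0.742, -0.001], [0.742, 0.671, -0.0], [0.0, -0.001, -1.0]]
ft_force: [-0.3, 0.4, -0.1]
grip_width: 0.0847
gripper_force: 0.0
```

```bash
cat >> h.py <<'E'
import json
def obs():
    from rig import env
    o=env.observe();open("log.jsonl","a").write(json.dumps({k:np.asarray(v).tolist() for k,v in o.items()})+"\n")
    print("t%.2f"%o["time_s"],"p",o["position"].round(4),"R",o["tool_rot"].round(3).tolist(),"q",o["q"].round(1),"F",o["ft_force"].round(2),"M",o["wrist_torque"].round(3),"w %.4f f %.1f"%(o["grip_width"],o["gripper_force"]))
    return o
def move(o,p,X,Z):
    "command fractions to reach TCP p with tool x, z axes (world)"
    from scipy.spatial.transform import Rotation as Ro
    R=o["tool_rot"];Z=np.array(Z,float);Z/=np.linalg.norm(Z);X=np.array(X,float);X-=Z*(X@Z);X/=np.linalg.norm(X)
    G=np.c_[X,np.cross(Z,X),Z]
    print("shift",(R.T@(np.array(p)-o["position"])/.3).round(3),"turn",(Ro.from_matrix(R.T@G).as_rotvec()/np.deg2rad(45)).round(3))
E
python3 - <<'E'
from h import *
o=obs();move(o,[.55,.139,.24],[-.232,.973,0],[0,0,-1])
E
```

```text
t0.85 p [0.364  0.3293 0.252 ] R [[-0.671, 0.742, -0.001], [0.742, 0.671, -0.0], [0.0, -0.001, -1.0]] q [ 28.3  15.   81.1   0.   84.  -13.9] F [-0.31  0.4  -0.12] M [ 0.032  0.035 -0.002] w 0.0847 f 0.0
shift [-0.886  0.034  0.04 ] turn [-0.001 -0.     0.638]
```

Emit:
step_arm([
  [[-0.89,0.03,0.04],[0,0,0.64]],
  [[-0.89,0.03,0.04],[0,0,0.64]],
  [[-0.89,0.03,0.04],[0,0,0.64]],
  [[-0.89,0.03,0.04],[0,0,0.64]],
  [[-0.89,0.03,0.04],[0,0,0.64]],
  [[-0.89,0.03,0.04],[0,0,0.64]],
  [[-0.89,0.03,0.04],[0,0,0.64]],
  [[-0.89,0.03,0.04],[0,0,0.64]],
  [[-0.89,0.03,0.04],[0,0,0.64]],
])

```text
time_s: 1.6
position: [0.5495, 0.1391, 0.2397]
tool_rot: [[-0.233, 0.973, -0.002], [0.973, 0.233, 0.0], [0.001, -0.001, -1.0]]
ft_force: [0.3, 0.8, 0.2]
grip_width: 0.0854
gripper_force: 0.0
```

```bash
python3 - <<'E'
from h import *
from rig import get_image
o=obs()
w=get_image("wrist");np.savez("w1.npz",**w);cv2.imwrite("pics/w1.png",w["img"][...,::-1])
P=cloud(w);m=(abs(P[...,0]-.55)<.06)&(abs(P[...,1]-.139)<.1)&(P[...,2]>.046)&(P[...,2]<.09);q=P[m]
mu=q.mean(0);W,V=np.linalg.eigh(np.cov((q-mu).T));a=V[:,2];pr=(q-mu)@a
print(m.sum(),mu,a,mu+a*(pr.max()+pr.min())/2,np.ptp(pr),q[:,2].max())
move(o,[.55,.139,.045-.019+.0],[-.232,.973,0],[0,0,-1])
E
```

```text
t1.60 p [0.5495 0.1391 0.2397] R [[-0.233, 0.973, -0.002], [0.973, 0.233, 0.0], [0.001, -0.001, -1.0]] q [  2.2  23.2  70.6   0.   86.2 -11.2] F [0.3  0.76 0.23] M [ 0.054  0.027 -0.01 ] w 0.0854 f 0.0
5109 [0.55155508 0.14999575 0.06250381] [-0.22383132  0.97462209 -0.00336353] [0.5527734  0.14469081 0.06252212] 0.1552995845391813 0.0690679206466005
shift [-0.001  0.002  0.712] turn [-0.002 -0.001  0.001]
```

View pics/w1.png

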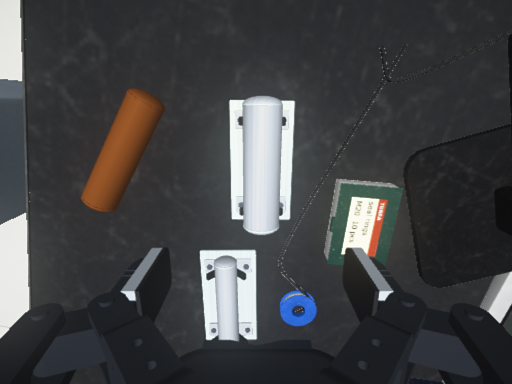

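The wrist view shows the thick float from about (263,97) to (261,233) in its cradle, the slim float at (227,300), the brown roll at (122,150), and the fingers clear of everything. I'll refine the grasp centre by ray-casting the silhouette.

```bash
python3 - <<'E'
from h import *
w=np.load("w1.npz")
print(ray(w,[(263,97),(261,233),(262,165)],.045).round(4))
print("base corners",ray(w,[(229,100),(295,100),(292,220),(232,220)],.006).round(4))
i=w["img"].astype(int)
for r in(120,165,210): print(r,[ (c,i[r,c].tolist()) for c in range(236,292,5)])
for r in (130,165,200): 
    g=[c for c in range(232,294) if w["z_map"][r,c]<w["z_map"][r,233]-.02]; print(r,g[0],g[-1],ray(w,[((g[0]+g[-1])/2,r)],.045).round(4))
E
```

```text
[[0.5367 0.2196 0.045 ]
 [0.5726 0.063  0.045 ]
 [0.5534 0.1467 0.045 ]]
base corners [[0.4981 0.2074 0.006 ]
 [0.5758 0.226  0.006 ]
 [0.614  0.0744 0.006 ]
 [0.5342 0.0553 0.006 ]]
120 [(236, [229, 232, 234]), (241, [62, 66, 67]), (246, [177, 185, 193]), (251, [202, 208, 217]), (256, [221, 227, 231]), (261, [233, 236, 235]), (266, [228, 231, 234]), (271, [214, 221, 229]), (276, [194, 201, 210]), (281, [137, 142, 150]), (286, [155, 162, 167]), (291, [243, 249, 245])]
165 [(236, [244, 249, 247]), (241, [241, 247, 245]), (246, [187, 195, 203]), (251, [208, 214, 223]), (256, [227, 231, 234]), (261, [228, 231, 233]), (266, [222, 228, 234]), (271, [209, 215, 224]), (276, [182, 189, 198]), (281, [239, 246, 244]), (286, [237, 244, 242]), (291, [228, 240, 240])]
210 [(236, [221, 229, 232]), (241, [61, 65, 69]), (246, [190, 198, 206]), (251, [212, 218, 227]), (256, [229, 233, 237]), (261, [226, 230, 234]), (266, [216, 223, 229]), (271, [199, 206, 215]), (276, [161, 168, 175]), (281, [58, 63, 66]), (286, [236, 244, 244]), (291, [68, 73, 74])]
130 243 281 [[0.544  0.1853 0.045 ]]
165 243 280 [[0.5528 0.1466 0.045 ]]
200 243 279 [[0.5624 0.105  0.045 ]]
```

```bash
python3 - <<'E'
from h import *
o=obs();move(o,[.553,.141,.022],[-.2235,.9747,0],[0,0,-1])
E
```

```text
t1.65 p [0.5491 0.1396 0.2401] R [[-0.234, 0.972, -0.001], [0.972, 0.234, 0.0], [0.001, -0.001, -1.0]] q [  2.3  23.2  70.7   0.   86.2 -11.2] F [ 0.29  0.28 -0.59] M [ 0.023  0.008 -0.022] w 0.0855 f 0.0
shift [0.001 0.014 0.727] turn [-0.001 -0.001  0.014]
```

Emit:
step_arm([
  [[0,0.014,0.1],[0,0,0.014]],
  [[0,0.014,0.22],[0,0,0.014]],
  [[0,0.014,0.34],[0,0,0.014]],
  [[0,0.014,0.45],[0,0,0.014]],
  [[0,0.014,0.55],[0,0,0.014]],
  [[0,0.014,0.63],[0,0,0.014]],
  [[0,0.014,0.69],[0,0,0.014]],
  [[0,0.014,0.72],[0,0,0.014]],
  [[0,0.014,0.727],[0,0,0.014]],
  [[0,0.014,0.727],[0,0,0.014]],
])

```text
time_s: 2.48
position: [0.5538, 0.1401, 0.0227]
tool_rot: [[-0.223, 0.975, 0.0], [0.975, 0.223, 0.0], [0.0, 0.0, -1.0]]
ft_force: [-0.4, 0.2, -0.7]
grip_width: 0.0855
gripper_force: 0.0
```

Emit:
step_arm([
  [[0,0,0],[0,0,0]],
  [[0,0,0],[0,0,0]],
  [[0,0,0],[0,0,0]],
  [[0,0,0],[0,0,0]],
  [[0,0,0],[0,0,0]],
  [[0,0,0],[0,0,0]],
  [[0,0,0],[0,0,0]],
  [[0,0,0],[0,0,0]],
  [[0,0,0],[0,0,0]],
  [[0,0,0],[0,0,0]],
], jaw=25, grip_force=20)

```text
time_s: 3.32
position: [0.555, 0.1392, 0.0232]
tool_rot: [[-0.222, 0.975, 0.003], [0.975, 0.222, 0.0], [-0.0, 0.003, -1.0]]
ft_force: [1.7, 1.7, 5.4]
grip_width: 0.0433
gripper_force: 22.7
```

```bash
python3 - <<'E'
from h import *
o=obs()
E
```

```text
t3.32 p [0.555  0.1392 0.0232] R [[-0.222, 0.975, 0.003], [0.975, 0.222, 0.0], [-0.0, 0.003, -1.0]] q [  2.2  36.9  86.4   0.   56.5 -10.6] F [1.67 1.71 5.42] M [ 0.266 -0.182  0.058] w 0.0433 f 22.7
```

Emit:
step_arm([
  [[0,0,-0.03],[0,0,0]],
  [[0,0,-0.07],[0,0,0]],
  [[0,0,-0.13],[0,0,0]],
  [[0,0,-0.19],[0,0,0]],
  [[0,0,-0.25],[0,0,0]],
  [[0,0,-0.3],[0,0,0]],
  [[0,0,-0.33],[0,0,0]],
  [[0,0,-0.33],[0,0,0]],
])

```text
time_s: 3.98
position: [0.5543, 0.1391, 0.1228]
tool_rot: [[-0.222, 0.975, 0.002], [0.975, 0.222, 0.0], [-0.0, 0.002, -1.0]]
ft_force: [0.5, 0.3, -4.0]
grip_width: 0.043
gripper_force: 22.1
```

```bash
python3 - <<'E'
from h import *
from rig import get_image
o=obs()
ims=[get_image(n) for n in("wrist","side")]
np.savez("s2.npz",**ims[1]);np.savez("w2.npz",**ims[0])
a=ims[0]["img"][:, :];b=cv2.resize(ims[1]["img"][70:190,180:300],(384,384))
o=np.hstack([a,b])[:, :];o=cv2.resize(o,(800,int(800*384/o.shape[1])))
cv2.imwrite("pics/lift.png",o[...,::-1])
obs()
E
```

```text
t3.98 p [0.5543 0.1391 0.1228] R [[-0.222, 0.975, 0.002], [0.975, 0.222, 0.0], [-0.0, 0.002, -1.0]] q [  2.2  29.5  80.6   0.   69.8 -10.6] F [ 0.45  0.34 -4.05] M [ 0.09  -0.022 -0.021] w 0.0430 f 22.1
t4.08 p [0.5535 0.139  0.1205] R [[-0.222, 0.975, -0.002], [0.975, 0.222, -0.0], [0.0, -0.002, -1.0]] q [  2.2  29.7  80.7  -0.   69.7 -10.6] F [-0.69  0.7  -5.2 ] M [0.127 0.042 0.068] w 0.0437 f 22.1
```

View pics/lift.png

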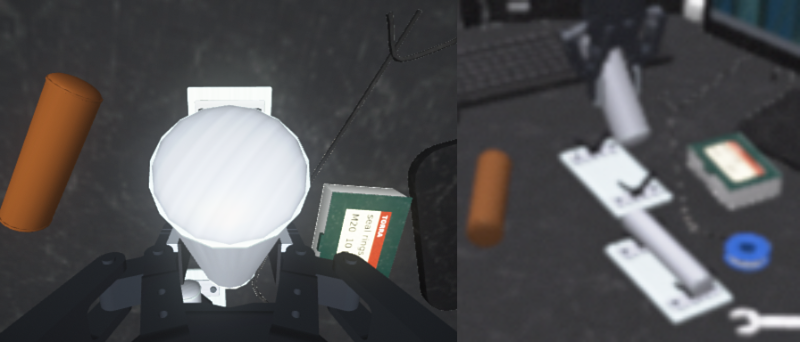

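The −x end (tool frame, towards the robot's right) sagged, so the heavy end is at tool −x. In the crop, the light dome's near end is up at (230,175), by the wrist camera. I'll firm the grip, then measure the tilt.

Emit:
step_arm([
  [[0,0,-0.2],[0,0,0]],
  [[0,0,-0.2],[0,0,0]],
  [[0,0,-0.2],[0,0,0]],
  [[0,0,-0.2],[0,0,0]],
  [[0,0,-0.2],[0,0,0]],
], grip_force=60)

```text
time_s: 4.5
position: [0.553, 0.139, 0.1788]
tool_rot: [[-0.222, 0.975, -0.004], [0.975, 0.222, -0.0], [0.001, -0.004, -1.0]]
ft_force: [-0.6, -0.3, -5.7]
grip_width: 0.0427
gripper_force: 66.0
```

```bash
cat >> h.py <<'E'
def axis(d,c,r=.085,far=None):
    "float axis by cylinder fit (R=22mm) to depth points near c"
    from scipy.optimize import least_squares
    P=cloud(d)[(d["z_map"]>.02)];i=d["img"][d["z_map"]>.02].astype(int)
    m=(np.linalg.norm(P-c,axis=1)<r)&(i.min(1)>110);q=P[m]
    def f(v,q):
        a=v[:3]/np.linalg.norm(v[:3]);e=q-np.r_[v[3:6]];return np.linalg.norm(e-np.outer(e@a,a),axis=1)-.022
    return q,f
E
python3 - <<'E'
from h import *
from rig import get_image
from scipy.optimize import least_squares
o=obs();g=o["position"]-o["tool_rot"][:,2]*.022
for n in("side","wrist"):
    d=get_image(n);np.savez(n[0]+"3.npz",**d);q,f=axis(d,g)
    for it in range(2):
        s=least_squares(f,np.r_[.22*.6,-.97*.6,-.8,g],args=(q,),loss="soft_l1",f_scale=.002)
        q=q[abs(f(s.x,q))<.006]
    a=s.x[:3]/np.linalg.norm(s.x[:3]);pr=(q-g)@a
    c=s.x[3:]+a*((g-s.x[3:])@a)
    print(n,len(q),"axis",a.round(3),"sag",np.rad2deg(np.arcsin(-a[2])).round(1),"tool",(o["tool_rot"].T@a).round(3),"span",pr.min().round(3),pr.max().round(3),"off",(o["tool_rot"].T@(c-g)).round(4),abs(f(s.x,q)).mean())
E
```

```text
t4.50 p [0.553  0.139  0.1788] R [[-0.222, 0.975, -0.004], [0.975, 0.222, -0.0], [0.001, -0.004, -1.0]] q [  2.2  26.3  75.9   0.   78.  -10.6] F [-0.6  -0.29 -5.74] M [ 0.113 -0.005  0.001] w 0.0427 f 66.0
side 332 axis [ 0.167 -0.68  -0.714] sag 45.6 tool [-0.701  0.015  0.713] span -0.058 0.075 off [0.0044 0.0013 0.0043] 0.0018379999055650885
wrist 23635 axis [-0.972 -0.235  0.014] sag -0.8 tool [-0.014 -1.    -0.01 ] span -0.021 0.021 off [ 0.0447 -0.0002 -0.04  ] 0.0015900360600352417
```

Emit:
step_arm([
  [[-0.04,-0.01,-0.1],[0,0,0.1]],
  [[-0.1,-0.02,-0.2],[0,0,0.25]],
  [[-0.2,-0.05,-0.267],[0,0,0.4]],
  [[-0.3,-0.07,-0.267],[0,0,0.55]],
  [[-0.325,-0.074,-0.267],[0,0,0.7]],
  [[-0.325,-0.074,-0.267],[0,0,0.8]],
  [[-0.325,-0.074,-0.267],[0,0,0.8]],
], grip_force=80)

```text
time_s: 5.18
position: [0.5538, 0.0383, 0.26]
tool_rot: [[0.398, 0.918, -0.002], [0.918, -0.398, 0.0], [-0.001, -0.002, -1.0]]
ft_force: [0.0, -0.1, -5.4]
grip_width: 0.0419
gripper_force: 84.0
```

Emit:
step_arm([
  [[-0.06,0.03,0],[0,0,0.15]],
  [[-0.14,0.06,0],[0,0,0.3]],
  [[-0.23,0.1,0],[0,0,0.45]],
  [[-0.32,0.14,0],[0,0,0.6]],
  [[-0.41,0.17,0],[0,0,0.75]],
  [[-0.46,0.195,0],[0,0,0.8]],
  [[-0.46,0.195,0],[0,0,0.8]],
])

```text
time_s: 5.77
position: [0.5534, -0.1136, 0.26]
tool_rot: [[0.86, 0.51, -0.002], [0.51, -0.86, -0.0], [-0.002, -0.001, -1.0]]
ft_force: [-0.7, -0.3, -4.5]
grip_width: 0.042
gripper_force: 83.9
```

Emit:
step_arm([
  [[-0.03,0.04,0],[0,0,0.15]],
  [[-0.08,0.1,0],[0,0,0.3]],
  [[-0.14,0.16,0],[0,0,0.45]],
  [[-0.2,0.22,0],[0,0,0.6]],
  [[-0.25,0.28,0],[0,0,0.75]],
  [[-0.26,0.31,0],[0,0,0.8]],
  [[-0.26,0.31,0],[0,0,0.8]],
])

```text
time_s: 6.35
position: [0.5342, -0.2319, 0.2602]
tool_rot: [[0.996, -0.091, -0.001], [-0.091, -0.996, 0.001], [-0.001, -0.0, -1.0]]
ft_force: [-0.5, -0.1, -4.8]
grip_width: 0.042
gripper_force: 83.8
```

```bash
python3 - <<'E'
from h import *
o=obs();n=np.r_[np.cos(np.deg2rad(-40)),np.sin(np.deg2rad(-40)),0]
c=np.r_[.538,-.331,.21]
move(o,c+[-.06,.03,.05],n,[0,0,-1])
Z=.7*n-[0,0,.714];move(o,c+Z*.022,n*.714+[0,0,.7],Z)
E
```

```text
t6.35 p [ 0.5342 -0.2319  0.2602] R [[0.996, -0.091, -0.001], [-0.091, -0.996, 0.001], [-0.001, -0.0, -1.0]] q [-35.1  24.2  65.8  -0.   90.1  60.1] F [-0.52 -0.15 -4.8 ] M [ 0.015 -0.077  0.   ] w 0.0420 f 83.8
shift [-0.166  0.246  0.001] turn [-0.     0.002  0.773]
shift [0.085 0.357 0.219] turn [-0.3    0.958  0.734]
```

Emit:
step_arm([
  [[0.01,0.04,0.02],[-0.03,0.1,0.08]],
  [[0.02,0.09,0.05],[-0.07,0.22,0.17]],
  [[0.03,0.14,0.08],[-0.11,0.34,0.26]],
  [[0.04,0.19,0.11],[-0.15,0.46,0.35]],
  [[0.05,0.24,0.14],[-0.19,0.58,0.44]],
  [[0.06,0.29,0.17],[-0.23,0.7,0.54]],
  [[0.08,0.33,0.2],[-0.26,0.82,0.63]],
  [[0.085,0.357,0.219],[-0.3,0.93,0.71]],
  [[0.085,0.357,0.219],[-0.3,0.958,0.734]],
  [[0.085,0.357,0.219],[-0.3,0.958,0.734]],
])

```text
time_s: 7.18
position: [0.5492, -0.337, 0.193]
tool_rot: [[0.551, -0.64, 0.535], [-0.459, -0.768, -0.446], [0.697, 0.001, -0.717]]
ft_force: [-0.5, -0.0, -4.2]
grip_width: 0.0421
gripper_force: 83.5
```

```bash
cat > meas.py <<'E'
from h import *
from rig import get_image
from scipy.optimize import least_squares
import sys
k=sys.argv[1]
o=obs();g=o["position"]-o["tool_rot"][:,2]*.022
ims=[]
for n in("side","top"):
    d=get_image(n);np.savez(n[0]+k+".npz",**d);q,f=axis(d,g)
    for it in range(2):
        s=least_squares(f,np.r_[0,0,-1,g],args=(q,),loss="soft_l1",f_scale=.002)
        q=q[abs(f(s.x,q))<.006]
    a=s.x[:3]/np.linalg.norm(s.x[:3]);a*=-np.sign(a[2]);c=s.x[3:]+a*((g-s.x[3:])@a)/1
    print(n,len(q),"axis",a.round(3),"c",c.round(4),"g",g.round(4),"zspan",np.percentile(q[:,2],[1,99]).round(3))
    K,R,t=cam(d);p=K@(R@g+t);u,v=(p[:2]/p[2]).astype(int)
    ims.append(cv2.resize(d["img"][max(v-50,0):v+50,max(u-50,0):u+50],(390,390),interpolation=cv2.INTER_CUBIC))
cv2.imwrite("pics/m%s.png"%k,np.hstack(ims)[...,::-1])
E
python3 meas.py 4
```

```text
t7.18 p [ 0.5492 -0.337   0.193 ] R [[0.551, -0.64, 0.535], [-0.459, -0.768, -0.446], [0.697, 0.001, -0.717]] q [-42.9  20.7  97.1   6.9  18.2  81.1] F [-0.52 -0.03 -4.21] M [0.566 0.695 0.04 ] w 0.0421 f 83.5
side 615 axis [-0.01   0.004 -1.   ] c [ 0.5434 -0.33    0.2087] g [ 0.5374 -0.3272  0.2088] zspan [0.139 0.287]
top 122 axis [-0.491  0.029 -0.871] c [ 0.515  -0.3312  0.2213] g [ 0.5374 -0.3272  0.2088] zspan [0.218 0.293]
```

View pics/m4.png

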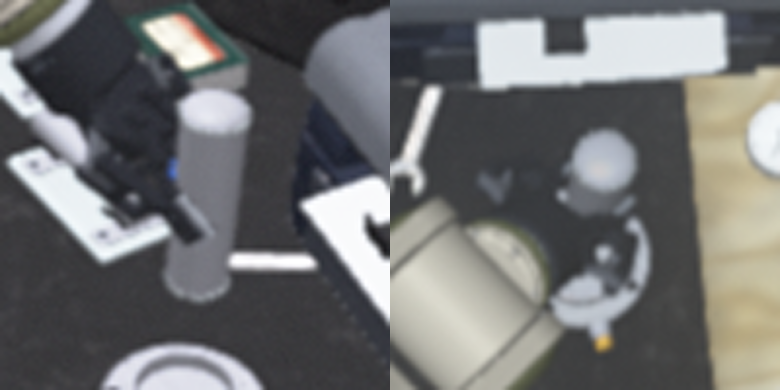

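The side view shows the float hanging vertical, within about 1°, with the light dome up, above the collar at its lower edge. q5 is close to its lower limit, so I'll yaw about the float's axis to open the wrist before descending.

```bash
python3 - <<'E'
from h import *
o=obs();a=np.deg2rad(55);Rz=cv2.Rodrigues(np.r_[0,0,a])[0]
R=o["tool_rot"];c=np.r_[.5434,-.330,0];F=np.r_[.5392,-.3325,0]
move(o,F+Rz@(o["position"]-c),Rz@R[:,0],Rz@R[:,2])
E
```

```text
t7.28 p [ 0.5502 -0.3383  0.1953] R [[0.55, -0.64, 0.537], [-0.457, -0.768, -0.448], [0.7, 0.001, -0.715]] q [-42.9  20.7  96.8   6.9  18.3  81.1] F [-0.07  0.16 -3.69] M [ 0.561  0.602 -0.031] w 0.0419 f 83.6
shift [-0.011 -0.016 -0.01 ] turn [ 0.855  0.001 -0.873]
```

Emit:
step_arm([
  [[-0.001,-0.001,-0.001],[0.08,0,-0.08]],
  [[-0.002,-0.003,-0.002],[0.17,0,-0.175]],
  [[-0.003,-0.005,-0.003],[0.265,0,-0.27]],
  [[-0.005,-0.007,-0.004],[0.36,0,-0.368]],
  [[-0.006,-0.009,-0.006],[0.455,0,-0.465]],
  [[-0.008,-0.011,-0.007],[0.55,0,-0.56]],
  [[-0.009,-0.013,-0.008],[0.64,0,-0.655]],
  [[-0.011,-0.016,-0.01],[0.74,0,-0.755]],
  [[-0.011,-0.016,-0.01],[0.82,0,-0.835]],
  [[-0.011,-0.016,-0.01],[0.855,0,-0.873]],
])

```text
time_s: 8.12
position: [0.5495, -0.3332, 0.1964]
tool_rot: [[0.686, 0.267, 0.676], [0.194, -0.964, 0.184], [0.701, 0.005, -0.713]]
ft_force: [1.0, 0.4, -4.5]
grip_width: 0.0424
gripper_force: 83.8
```

Emit:
step_arm([
  [[0,0,0],[0,0,0]],
  [[0,0,0],[0,0,0]],
  [[0,0,0],[0,0,0]],
])

```text
time_s: 8.37
position: [0.5498, -0.3324, 0.1956]
tool_rot: [[0.689, 0.257, 0.677], [0.185, -0.966, 0.179], [0.7, 0.002, -0.714]]
ft_force: [-0.4, 0.3, -4.7]
grip_width: 0.0421
gripper_force: 83.9
```

```bash
python3 meas.py 5
```

```text
t8.37 p [ 0.5498 -0.3324  0.1956] R [[0.689, 0.257, 0.677], [0.185, -0.966, 0.179], [0.7, 0.002, -0.714]] q [-58.   26.3  86.8  49.3  61.9  -5.4] F [-0.38  0.28 -4.66] M [-0.242  0.81   0.009] w 0.0421 f 83.9
side 497 axis [-0.009 -0.007 -1.   ] c [ 0.5419 -0.3341  0.2112] g [ 0.5349 -0.3363  0.2113] zspan [0.142 0.291]
top 177 axis [-0.409  0.899 -0.156] c [ 0.5358 -0.3259  0.2692] g [ 0.5349 -0.3363  0.2113] zspan [0.255 0.295]
```

Emit:
step_arm([
  [[-0.02,0,0.02],[0,0,0]],
  [[-0.05,0,0.05],[0,0,0]],
  [[-0.09,-0.005,0.09],[0,0,0]],
  [[-0.13,-0.01,0.127],[0,0,0]],
  [[-0.17,-0.01,0.166],[0,0,0]],
  [[-0.21,-0.01,0.205],[0,0,0]],
  [[-0.24,-0.01,0.235],[0,0,0]],
  [[-0.257,-0.01,0.25],[0,0,0]],
  [[-0.262,-0.01,0.256],[0,0,0]],
  [[-0.262,-0.01,0.256],[0,0,0]],
])

```text
time_s: 9.3
position: [0.5467, -0.3307, 0.0853]
tool_rot: [[0.689, 0.258, 0.677], [0.185, -0.966, 0.18], [0.7, 0.001, -0.714]]
ft_force: [0.2, 0.1, -3.7]
grip_width: 0.0419
gripper_force: 83.9
```

```bash
python3 meas.py 6
```

```text
t9.30 p [ 0.5467 -0.3307  0.0853] R [[0.689, 0.258, 0.677], [0.185, -0.966, 0.18], [0.7, 0.001, -0.714]] q [-58.2  35.1  93.9  57.5  52.6 -20.6] F [ 0.23  0.09 -3.72] M [-0.221  0.822 -0.004] w 0.0419 f 83.9
side 396 axis [-0.014 -0.01  -1.   ] c [ 0.5389 -0.3324  0.1009] g [ 0.5318 -0.3347  0.101 ] zspan [0.033 0.181]
top 116 axis [ 0.054  0.166 -0.985] c [ 0.5416 -0.3264  0.103 ] g [ 0.5318 -0.3347  0.101 ] zspan [0.03  0.184]
```

View pics/m6.png

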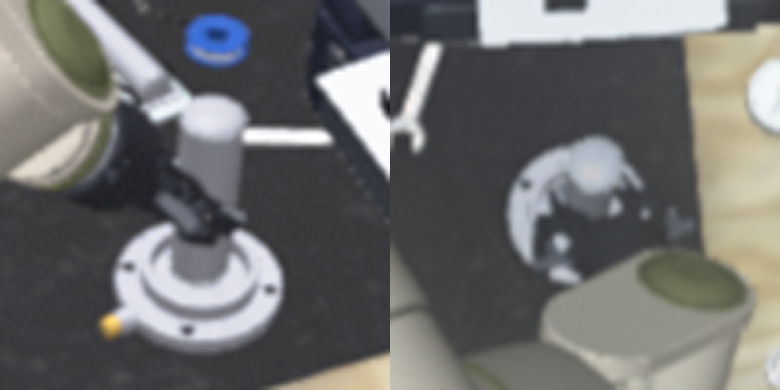

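The side view shows the float vertical inside the collar, with its bottom at about (200,275), just short of the floor. I'll lower it in small steps and watch the force.

Emit:
step_arm([
  [[-0.005,0,0.005],[0,0,0]],
  [[-0.01,0,0.01],[0,0,0]],
  [[-0.015,0,0.015],[0,0,0]],
  [[-0.019,0,0.019],[0,0,0]],
  [[-0.019,0,0.019],[0,0,0]],
  [[-0.019,0,0.019],[0,0,0]],
])

```text
time_s: 9.9
position: [0.5465, -0.3309, 0.0774]
tool_rot: [[0.689, 0.259, 0.677], [0.185, -0.966, 0.18], [0.701, 0.001, -0.714]]
ft_force: [-0.9, 0.9, -5.1]
grip_width: 0.042
gripper_force: 83.9
```

Emit:
step_arm([
  [[-0.0025,0,0.0025],[0,0,0]],
  [[-0.005,0,0.005],[0,0,0]],
  [[-0.005,0,0.005],[0,0,0]],
  [[-0.005,0,0.005],[0,0,0]],
])

```text
time_s: 10.23
position: [0.5467, -0.331, 0.076]
tool_rot: [[0.688, 0.259, 0.678], [0.186, -0.966, 0.18], [0.701, 0.002, -0.713]]
ft_force: [-0.7, -0.1, 1.2]
grip_width: 0.0418
gripper_force: 84.2
```

Contact: the vertical force rose by about 6 N. Now I'll ease the grip and release.

Emit:
step_arm([
  [[0,0,0],[0,0,0]],
  [[0,0,0],[0,0,0]],
  [[0,0,0],[0,0,0]],
  [[0,0,0],[0,0,0]],
], grip_force=20)

```text
time_s: 10.57
position: [0.5467, -0.3311, 0.0759]
tool_rot: [[0.688, 0.259, 0.678], [0.186, -0.966, 0.18], [0.701, 0.002, -0.713]]
ft_force: [-1.6, 1.1, 5.5]
grip_width: 0.0421
gripper_force: 84.2
```

Emit:
step_arm([
  [[0,0,0],[0,0,0]],
  [[0,0,0],[0,0,0]],
  [[0,0,0],[0,0,0]],
  [[0,0,0],[0,0,0]],
  [[0,0,0],[0,0,0]],
], jaw=58)

```text
time_s: 10.98
position: [0.5465, -0.331, 0.0753]
tool_rot: [[0.689, 0.259, 0.677], [0.185, -0.966, 0.18], [0.701, 0.001, -0.714]]
ft_force: [-0.9, 0.7, -0.1]
grip_width: 0.0581
gripper_force: 0.0
```

```bash
python3 meas.py 7
```

```text
t10.98 p [ 0.5465 -0.331   0.0753] R [[0.689, 0.259, 0.677], [0.185, -0.966, 0.18], [0.701, 0.001, -0.714]] q [-58.2  36.   94.3  58.4  51.9 -22.1] F [-0.87  0.67 -0.08] M [-0.107  0.357  0.025] w 0.0581 f 0.0
side 348 axis [ 0.048  0.018 -0.999] c [ 0.5339 -0.3351  0.0911] g [ 0.5316 -0.3349  0.091 ] zspan [0.011 0.171]
top 132 axis [ 0.103  0.203 -0.974] c [ 0.537  -0.3252  0.0935] g [ 0.5316 -0.3349  0.091 ] zspan [0.019 0.173]
```

View pics/m7.png

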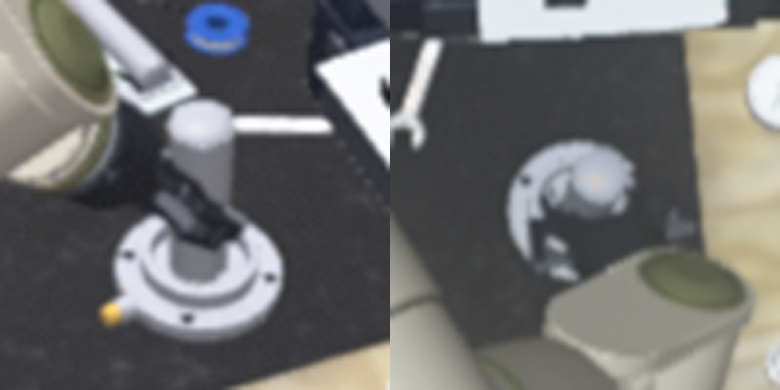

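The float stands on the collar floor, released and leaning about 3° while it settles. I'll open fully, let it settle, then back out along the fingers.

Emit:
step_arm([
  [[0,0,0],[0,0,0]],
  [[0,0,0],[0,0,0]],
  [[0,0,0],[0,0,0]],
  [[0,0,0],[0,0,0]],
  [[0,0,0],[0,0,0]],
  [[0,0,0],[0,0,0]],
  [[0,0,0],[0,0,0]],
  [[0,0,0],[0,0,0]],
], jaw=85)

```text
time_s: 11.75
position: [0.5465, -0.3309, 0.0754]
tool_rot: [[0.689, 0.259, 0.677], [0.185, -0.966, 0.18], [0.701, 0.001, -0.714]]
ft_force: [-0.2, -0.4, 0.0]
grip_width: 0.085
gripper_force: 0.0
```

```bash
python3 meas.py 8
```

```text
t11.75 p [ 0.5465 -0.3309  0.0754] R [[0.689, 0.259, 0.677], [0.185, -0.966, 0.18], [0.701, 0.001, -0.714]] q [-58.2  36.   94.3  58.4  51.9 -22.1] F [-0.18 -0.39  0.04] M [-0.092  0.323  0.025] w 0.0850 f 0.0
side 364 axis [-0.055 -0.024 -0.998] c [ 0.5407 -0.3328  0.0905] g [ 0.5316 -0.3349  0.0911] zspan [0.012 0.172]
top 127 axis [ 0.014  0.016 -1.   ] c [ 0.5446 -0.3305  0.0913] g [ 0.5316 -0.3349  0.0911] zspan [0.012 0.173]
```

Emit:
step_arm([
  [[0,0,-0.02],[0,0,0]],
  [[0,0,-0.06],[0,0,0]],
  [[0,0,-0.12],[0,0,0]],
  [[0,0,-0.2],[0,0,0]],
  [[0,0,-0.28],[0,0,0]],
  [[0,0,-0.36],[0,0,0]],
  [[0,0,-0.44],[0,0,0]],
  [[0,0,-0.5],[0,0,0]],
  [[0,0,-0.5],[0,0,0]],
])

```text
time_s: 12.6
position: [0.4433, -0.3597, 0.1854]
tool_rot: [[0.688, 0.256, 0.679], [0.187, -0.967, 0.175], [0.701, 0.006, -0.713]]
ft_force: [-0.1, 0.4, 0.5]
grip_width: 0.0849
gripper_force: 0.0
```

Emit:
step_arm([
  [[0,0,0],[0,0,0]],
  [[0,0,0],[0,0,0]],
  [[0,0,0],[0,0,0]],
  [[0,0,0],[0,0,0]],
  [[0,0,0],[0,0,0]],
  [[0,0,0],[0,0,0]],
  [[0,0,0],[0,0,0]],
  [[0,0,0],[0,0,0]],
  [[0,0,0],[0,0,0]],
  [[0,0,0],[0,0,0]],
])

```text
time_s: 13.43
position: [0.445, -0.358, 0.1824]
tool_rot: [[0.689, 0.259, 0.677], [0.185, -0.966, 0.18], [0.701, 0.001, -0.714]]
ft_force: [-1.1, -0.7, -0.3]
grip_width: 0.0853
gripper_force: 0.0
```

```bash
cat > rock.py <<'E'
from h import *
from rig import get_image
from scipy.optimize import least_squares
o=obs();g=np.r_[.538,-.332,.095]
for k in range(6):
    d=get_image("side");q,f=axis(d,g);q=q[q[:,2]>.04]
    for it in range(2):
        s=least_squares(f,np.r_[0,0,-1,g],args=(q,),loss="soft_l1",f_scale=.002);q=q[abs(f(s.x,q))<.006]
    a=s.x[:3]/np.linalg.norm(s.x[:3]);a*=-np.sign(a[2]);c=s.x[3:]+a*((g-s.x[3:])@a)
    print(len(q),a.round(3),c.round(4),q[:,2].max().round(3))
t=get_image("top");P=cloud(t)
for n,d in(("now",t),("then",np.load("top0.npz"))):
    P=cloud(d)
    for x,y,z in((.55,-.062,.04),(.465,-.575,.02)):
        m=(abs(P[...,0]-x)<.08)&(abs(P[...,1]-y)<.095)&(P[...,2]>z)&(P[...,2]<.1);print(n,m.sum(),P[m].mean(0).round(4))
cv2.imwrite("pics/end.png",d["img"] if 0 else get_image("side")["img"][...,::-1])
E
python3 rock.py
```

```text
t13.43 p [ 0.445  -0.358   0.1824] R [[0.689, 0.259, 0.677], [0.185, -0.966, 0.18], [0.701, 0.001, -0.714]] q [-70.2  23.3  95.1  49.3  66.9 -17.8] F [-1.08 -0.67 -0.29] M [-0.085  0.345 -0.028] w 0.0853 f 0.0
526 [-0.035  0.028 -0.999] [ 0.5406 -0.336   0.0948] 0.173
529 [-0.033  0.025 -0.999] [ 0.541  -0.3358  0.0948] 0.172
534 [-0.04   0.025 -0.999] [ 0.5411 -0.3356  0.0948] 0.172
535 [-0.047  0.024 -0.999] [ 0.5413 -0.3354  0.0948] 0.172
540 [-0.043  0.023 -0.999] [ 0.5418 -0.3352  0.0948] 0.172
543 [-0.048  0.017 -0.999] [ 0.5421 -0.335   0.0947] 0.172
now 352 [ 0.5541 -0.0658  0.0476]
now 526 [ 0.4548 -0.5647  0.0552]
then 365 [ 0.5537 -0.0642  0.0472]
then 527 [ 0.4549 -0.5648  0.0553]
```

View pics/end.png

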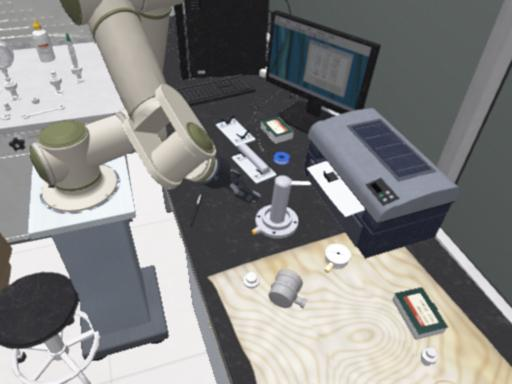

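The float stands upright in the collar at (282,205) and still rocks slightly. The slim float and the housing haven't moved. I'll wait for the rocking to fade.

Emit:
step_arm([
  [[0,0,-0.1],[0,0,0]],
  [[0,0,-0.1],[0,0,0]],
  [[0,0,-0.1],[0,0,0]],
  [[0,0,-0.1],[0,0,0]],
  [[0,0,-0.1],[0,0,0]],
  [[0,0,-0.1],[0,0,0]],
  [[0,0,-0.1],[0,0,0]],
  [[0,0,-0.1],[0,0,0]],
  [[0,0,-0.1],[0,0,0]],
  [[0,0,-0.1],[0,0,0]],
])

```text
time_s: 14.67
position: [0.4247, -0.3633, 0.2038]
tool_rot: [[0.689, 0.259, 0.677], [0.186, -0.966, 0.18], [0.701, 0.001, -0.714]]
ft_force: [0.0, -1.1, -0.4]
grip_width: 0.0851
gripper_force: 0.0
```

Emit:
step_arm([
  [[0,0,0],[0,0,0]],
  [[0,0,0],[0,0,0]],
  [[0,0,0],[0,0,0]],
  [[0,0,0],[0,0,0]],
  [[0,0,0],[0,0,0]],
  [[0,0,0],[0,0,0]],
  [[0,0,0],[0,0,0]],
  [[0,0,0],[0,0,0]],
  [[0,0,0],[0,0,0]],
  [[0,0,0],[0,0,0]],
])

```text
time_s: 15.5
position: [0.4247, -0.3634, 0.2038]
tool_rot: [[0.689, 0.259, 0.677], [0.185, -0.966, 0.18], [0.701, 0.001, -0.714]]
ft_force: [-0.3, 0.5, -0.1]
grip_width: 0.0848
gripper_force: 0.0
```

Emit:
step_arm([
  [[0,0,0],[0,0,0]],
  [[0,0,0],[0,0,0]],
  [[0,0,0],[0,0,0]],
  [[0,0,0],[0,0,0]],
  [[0,0,0],[0,0,0]],
  [[0,0,0],[0,0,0]],
  [[0,0,0],[0,0,0]],
  [[0,0,0],[0,0,0]],
  [[0,0,0],[0,0,0]],
  [[0,0,0],[0,0,0]],
])

```text
time_s: 16.33
position: [0.4247, -0.3634, 0.2038]
tool_rot: [[0.689, 0.259, 0.677], [0.186, -0.966, 0.18], [0.701, 0.001, -0.714]]
ft_force: [-0.4, -0.3, 0.0]
grip_width: 0.0846
gripper_force: 0.0
```

Emit:
step_arm([
  [[0,0,0],[0,0,0]],
  [[0,0,0],[0,0,0]],
  [[0,0,0],[0,0,0]],
  [[0,0,0],[0,0,0]],
  [[0,0,0],[0,0,0]],
  [[0,0,0],[0,0,0]],
  [[0,0,0],[0,0,0]],
  [[0,0,0],[0,0,0]],
  [[0,0,0],[0,0,0]],
  [[0,0,0],[0,0,0]],
])

```text
time_s: 17.17
position: [0.4247, -0.3634, 0.2038]
tool_rot: [[0.689, 0.259, 0.677], [0.185, -0.966, 0.18], [0.701, 0.001, -0.714]]
ft_force: [0.2, -1.2, -0.3]
grip_width: 0.0848
gripper_force: 0.0
```

Emit:
step_arm([
  [[0,0,0],[0,0,0]],
  [[0,0,0],[0,0,0]],
  [[0,0,0],[0,0,0]],
  [[0,0,0],[0,0,0]],
  [[0,0,0],[0,0,0]],
  [[0,0,0],[0,0,0]],
  [[0,0,0],[0,0,0]],
  [[0,0,0],[0,0,0]],
  [[0,0,0],[0,0,0]],
  [[0,0,0],[0,0,0]],
])

```text
time_s: 18.0
position: [0.4247, -0.3634, 0.2038]
tool_rot: [[0.689, 0.259, 0.677], [0.185, -0.966, 0.18], [0.701, 0.001, -0.714]]
ft_force: [-0.0, 0.9, -0.4]
grip_width: 0.0847
gripper_force: 0.0
```

```bash
sed -i 's/range(6)/range(14)/' rock.py; python3 rock.py
```

```text
t18.00 p [ 0.4247 -0.3634  0.2038] R [[0.689, 0.259, 0.677], [0.185, -0.966, 0.18], [0.701, 0.001, -0.714]] q [-72.7  21.1  94.4  47.9  70.6 -17. ] F [-0.02  0.88 -0.45] M [-0.09   0.313 -0.072] w 0.0847 f 0.0
546 [-0.053  0.014 -0.998] [ 0.5418 -0.335   0.0948] 0.175
542 [-0.05   0.009 -0.999] [ 0.542  -0.335   0.0948] 0.172
534 [-0.048  0.015 -0.999] [ 0.542  -0.3349  0.0948] 0.173
549 [-0.051  0.013 -0.999] [ 0.5421 -0.3348  0.0948] 0.174
544 [-0.056  0.015 -0.998] [ 0.5421 -0.3349  0.0947] 0.173
553 [-0.053  0.011 -0.999] [ 0.542  -0.3347  0.0948] 0.173
554 [-0.049  0.007 -0.999] [ 0.5422 -0.3346  0.0948] 0.174
539 [-0.052  0.014 -0.999] [ 0.5421 -0.3345  0.0948] 0.173
543 [-0.05   0.013 -0.999] [ 0.542  -0.3343  0.0948] 0.173
551 [-0.055  0.002 -0.998] [ 0.5422 -0.3344  0.0948] 0.173
546 [-0.05   0.009 -0.999] [ 0.5423 -0.3343  0.0948] 0.174
546 [-0.054  0.007 -0.998] [ 0.5422 -0.3344  0.0948] 0.172
548 [-0.057  0.009 -0.998] [ 0.5423 -0.3341  0.0947] 0.174
546 [-0.056  0.007 -0.998] [ 0.5422 -0.3341  0.0947] 0.174
now 351 [ 0.5541 -0.0647  0.0474]
now 511 [ 0.4558 -0.5657  0.0556]
then 365 [ 0.5537 -0.0642  0.0472]
then 527 [ 0.4549 -0.5648  0.0553]
```

The float is nearly still and leans 3° or less by the camera fit. It is about 4 mm from the collar axis and clear of the robot, so I'm handing in.

```bash
python3 -c "
from rig import close_job
print(close_job())"
```

```text
the job is handed in; nothing more can be done
None
```

I handed the job in with the thick float standing heavy end down on the floor inside the collar, released, about 3° off vertical and 4 mm off the collar's axis; the slim float and the housing have not moved, and no verdict came back.

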